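# Seat and latch a board-holder head on its ball stand

## Robot

A 7-joint arm with a two-finger parallel gripper is mounted at the origin on the work surface. World frame = base frame: x ahead of the robot, y to its left, z up, the work surface at z = 0. Lengths are in m, angles in rad, forces in N, time in s.
With the tool pointing down it reaches from about 0.425 to 1.025 m from the base axis. Payload 9.4 kg.
Tool frame: the origin (TCP) lies midway between the tips of the shut fingers; the grasp point (between the pads) lies 19 mm behind it; y points along the fingers, x is the direction in which the jaws open and shut, and the axes are right-handed (so a half turn about y gives the same grasp; the last joint's range is limited). The gripper opens to 85 mm and grips with 20 to 120 N. Pads are 22 mm wide; open, the fingers measure 114 mm over their backs; the gripper's body (76 mm by 85 mm) begins 54 mm behind the grasp point. The pads swing forward as they close: fully open they stand 13 mm farther back than shut.
Start: joints at [1.195, 0.599, -0.003, 1.599, 0.002, 0.943, -0.08], TCP at [0.213, -0.693, 0.231] pointing down, gripper open.
Joint ranges: [-2.57, 2.57], [-0.35, 1.97], [-1.29, 1.29], [0.11, 2.56], [-1.05, 4.19], [0.11, 1.86], [-2.63, 2.63]. Speed limits (rad/s): [2.22, 2.22, 3.01, 3.01, 3.14, 3.14, 3.14].

## Interface

Orientations are given as a rotation vector (axis times angle).
In Python, from bench import env gives the robot as it stands. The module is installed in compiled form; this text tells all that it offers.
- The arm moves only by the shell command python3 -m inch 'ROWS' [FORCE]. ROWS is JSON, a list of rows, each an object of numbers: "fingers": the finger opening in mm, from 0 to 85.4; "tx", "ty", "tz": the shift along the world's x, y, z in units of 250 mm (1.0 is 250 mm); "ax", "ay", "az": the turn, a rotation vector about the world's x, y, z in units of 360 degrees (1.0 is 360 degrees). A call has 1 to 8 rows; each row is the pose to reach, as a shift and turn from the pose measured when the call began, turning the shorter way round; what a row does not reach only later rows make up. A row lasts 1/10 s, in which the tool goes at most 50 mm and 8.59 degrees, less where a joint would pass 70% of its speed; a pose out of reach is approached as far as the arm can. A call with a number of a shift or a turn outside -1 to 1 is refused whole. A call with a gripper value outside its range is refused whole. The fingers move at their own pace and stop on an object; FORCE is the grip in N (left out, the last holds). Time passes only in rows, so rows that repeat a pose let the fingers close. It gives the time, the measured TCP pose, the force and the opening at its end, in the units of the state.
- env.sense(): the state, without advancing time (a new reading comes with each control period).
- env.camera(name): name is "scene" or "top"; returns a dict with "img" (400x640x3 uint8, red, green, blue), "K" (3x3 intrinsics, pixels), "extrinsics" (4x4, takes a point from camera to world coordinates). Camera axes: x right, y up, looking along -z (the intrinsics and any distortion apply to the point x, -y, -z); pixel columns grow to the right and rows downward; lengths in m; the calibration is good to about 2 mm. A picture is of the moment at which its call begins. There is no depth.
- env.job_done(): hands the job in, once; it reports no verdict.
The state is a dict: "time_s": time; "joint_pos": joint angles; "qd": joint speeds; "joint_efforts": joint torques, N m; "ee_pos": TCP position; "tcp_rot": TCP orientation; "wrist_force": force on the tool from outside, world axes, zero at the start; "ft_torque": the same for the moment, N m; "grip_width": finger opening in m.
Only numpy, scipy, OpenCV 4.12 (cv2) and the standard library are available. Lean on these libraries where they do the work, as an engineer would, in place of code of your own. Each camera call takes 0.05 s, during which the arm holds its last target.

## Task

Set up the circuit-board holder on the repair bench: pick up the bell-shaped socket head, lower it (do not drop it) onto the stand that carries the round ball, so that its rim sits fully down on the stand's foot. Then press the head's latch lever all the way down and leave the holder standing there.

Things in the scene. Friction and masses are not known exactly. Their poses are not given: they have to be found in the camera images.
- head: Loose bell-shaped aluminium socket, 0.35-0.6 kg, 56 mm tall, rim 84 mm across, open below (mouth 72 mm, narrowing to 47 mm at 22 mm up). Origin: centre of the rim's underside, z up. On top a dark tongue to grasp, 16 mm thick (y), 30 mm long (x), centred at x -18 mm, z 56 to 104 mm; the latch lever is on the +x side. It may be seated facing any way.
- ball_stand: Fixed stand with a bright steel ball, 40 mm across, centred 43 mm above the bench on a 22 mm neck; dark round foot, 104 mm across, 14 mm high. Origin: centre of the foot's underside, z up. A seated head's rim rests on the foot: its origin 14 mm above this one, same axis (2-4 mm play). The other stand, with a flat 48 mm black pad and no ball, is not it.
- lever (a joint): Latch lever on the head: flat steel bar 22 mm wide, 53 mm long, hinged about the head's y axis at x 8, z 62 mm. 0 rad = raised 30 degrees, pointing to the head's +x and up; 0.524 = fully down, level, at its stop. Stiff hinge, stays where left; 2 to 6 N near the free end moves it. Pushed straight down at x 34 mm of the head it goes fully down without tipping the head.
- lever_pad (a point): Point on the lever's upper face, 42 mm from the hinge, near the free end. Raised it lies about x 43, z 86 mm in the head's frame; fully down about x 50, z 65 mm.
There are look-alikes about, which are no part of the job. Leave any orange or purple look-alike of the ball_stand alone.

How it is judged:
On the way, in this order (a step that is already met when the one before it is completed fails the run):
1. the head is seated on the ball stand, upright, with its lever still up (horizontal distance between head and ball_stand below 0.012 m and z of head in the frame of ball_stand below 0.02 m and angle between head's own z axis and vertical below 0.15 rad and value of joint lever below 0.2 rad), for 0.2 s.
2. the lever is pressed down with the head seated (value of joint lever above 0.35 rad and horizontal distance between head and ball_stand below 0.012 m and z of head in the frame of ball_stand below 0.02 m), for 0.2 s.
At the end, for the whole second after the job is handed in: The head stands at rest on the ball stand: its axis within 12 mm of the stand's, its rim within 6 mm of the foot's top face, tilted less than 8 degrees, and the lever within 10 degrees of fully down (joint above 0.35 rad) (all of step 2 and angle between head's own z axis and vertical below 0.15 rad and linear speed of head below 0.02 m/s); the robot touches nothing.
It fails at once if the head is dropped (falls freely by more than about 30 mm) (linear speed of head above 0.77 m/s and contact force between the fingers and head below 0.1 N).
It also fails if it takes over 48 s, if anything falls off the work surface, if the arm or the gripper's body presses on something with over 40 N, if the wrist force passes 120 N, or if a joint passes its speed limit or range.

## Working session

There is one attempt and no reset: what is moved stays moved. The work goes in short steps, Python scripts to look and compute and a shell command to move; the robot and the scene stay as the last step left them, time stands still between calls to the robot, and variables do not carry over. Pictures are saved under pics/ and viewed, and the job is handed in when it is done.

```bash
mkdir -p pics
python3 - <<'E'
from bench import env
import cv2,numpy as np
s=env.sense()
print({k:np.round(v,3).tolist() for k,v in s.items()})
for n in("scene","top"):
    c=env.camera(n);cv2.imwrite(f"pics/{n}0.png",c["img"][:,:,::-1]);print(c.keys(),c["K"].tolist(),np.round(c["extrinsics"],4).tolist())
E
```

```text
{'time_s': 0.0, 'joint_pos': [1.195, 0.6, -0.003, 1.6, 0.002, 0.943, -0.08], 'qd': [-0.002, 0.001, -0.002, 0.001, -0.0, -0.0, 0.0], 'joint_efforts': [-0.002, -77.646, 1.564, -25.801, 0.012, 0.009, -0.0], 'ee_pos': [0.213, -0.692, 0.23], 'tcp_rot': [-1.335, 0.987, -0.985], 'wrist_force': [-0.219, -0.496, 0.476], 'ft_torque': [0.032, 0.044, -0.026], 'grip_width': 0.086}
dict_keys(['img', 'K', 'extrinsics']) [[485.14817076100735, 0.0, 321.5480073013467], [0.0, 485.14817076100735, 192.8170327767581], [0.0, 0.0, 1.0]] [[0.7949, -0.4257, 0.4322, 0.9586], [0.6067, 0.5541, -0.57, -0.5527], [0.0032, 0.7154, 0.6987, 0.786], [0.0, 0.0, 0.0, 1.0]]
dict_keys(['img', 'K', 'extrinsics']) [[461.3333232013235, 0.0, 321.4740433741941], [0.0, 461.3333232013235, 200.41684654967946], [0.0, 0.0, 1.0]] [[0.0086, 0.9834, -0.1812, 0.4006], [-0.9992, 0.0154, 0.0362, 0.029], [0.0384, 0.1807, 0.9828, 0.9101], [0.0, 0.0, 0.0, 1.0]]
```

View pics/scene0.png

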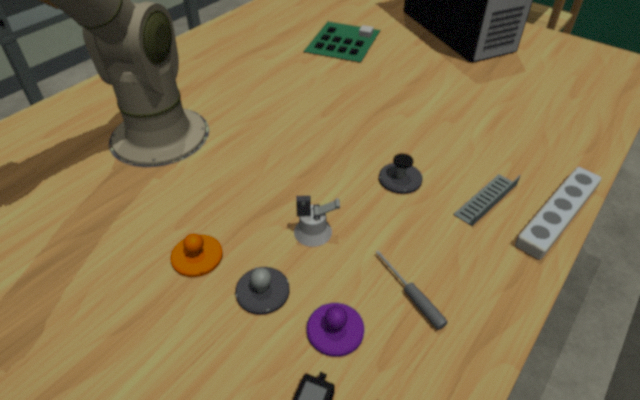

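View pics/top0.png

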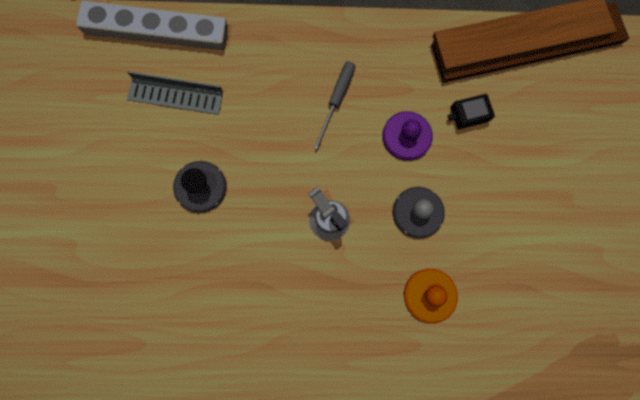

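The scene view shows the head near (313,222), the grey ball stand near (262,290) between the orange and purple look-alikes, and the pad stand near (401,172). In the top view the head is near (329,218) and the ball stand near (419,211). I'll zoom in on both.

Run:
```python
import cv2,numpy as np
a=cv2.imread("pics/scene0.png");b=cv2.imread("pics/top0.png")
p=cv2.resize(a[185:255,280:350],(560,560),interpolation=cv2.INTER_CUBIC)
cv2.imwrite("pics/z1.png",p)
p=cv2.resize(b[180:250,295:365],(560,560),interpolation=cv2.INTER_CUBIC)
cv2.imwrite("pics/z2.png",p)
p=np.hstack([cv2.resize(a[255:325,227:297],(400,400),interpolation=cv2.INTER_CUBIC),cv2.resize(b[177:247,384:454],(400,400),interpolation=cv2.INTER_CUBIC)])
cv2.imwrite("pics/z3.png",p)
```

```text
(no output)
```

View pics/z1.png

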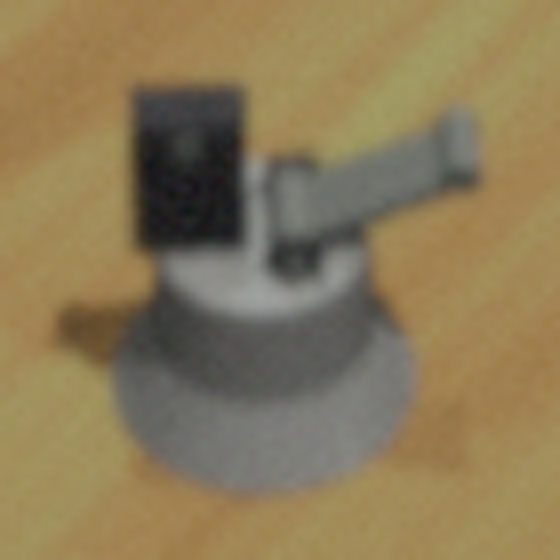

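View pics/z2.png

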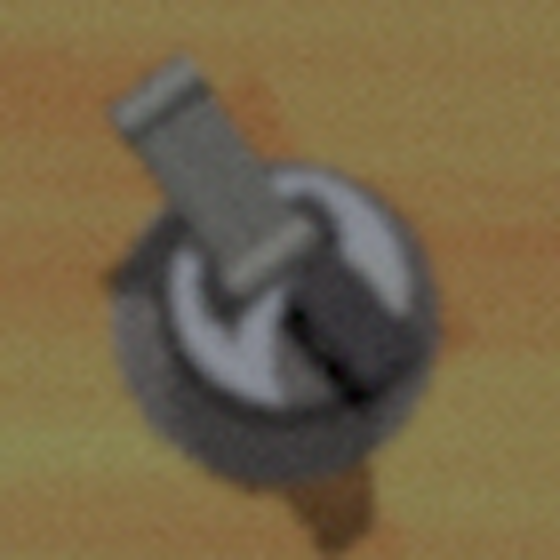

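View pics/z3.png

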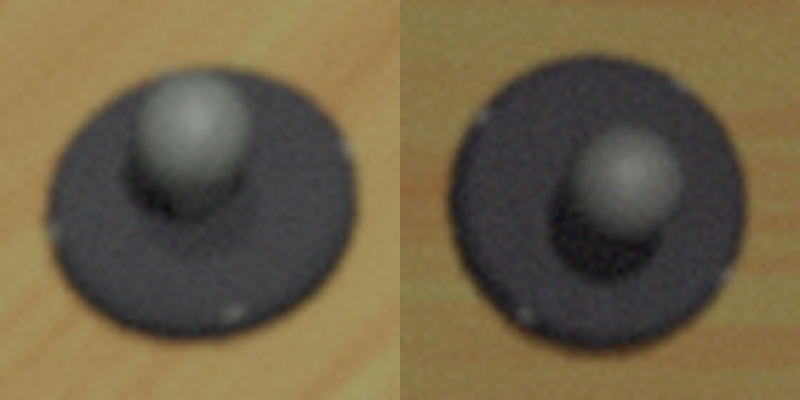

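```bash
cat > h.py <<'E'
import cv2,numpy as np
from scipy.optimize import least_squares
K={'scene':np.array([[485.148,0,321.548],[0,485.148,192.817],[0,0,1]]),'top':np.array([[461.3333,0,321.474],[0,461.3333,200.4168],[0,0,1]])}
E={'scene':np.array([[0.7949,-0.4257,0.4322,0.9586],[0.6067,0.5541,-0.57,-0.5527],[0.0032,0.7154,0.6987,0.786],[0,0,0,1]]),
'top':np.array([[0.0086,0.9834,-0.1812,0.4006],[-0.9992,0.0154,0.0362,0.029],[0.0384,0.1807,0.9828,0.9101],[0,0,0,1]])}
def P(c):
    M=np.diag([1,-1,-1,1.])@np.linalg.inv(E[c]); return K[c]@M[:3]
def proj(c,X):
    X=np.atleast_2d(X); q=P(c)@np.c_[X,np.ones(len(X))].T; return (q[:2]/q[2]).T
def tri(a,b):
    X=cv2.triangulatePoints(P('scene'),P('top'),np.array(a,float).reshape(2,1),np.array(b,float).reshape(2,1));X=(X[:3]/X[3]).ravel()
    return X,[np.round(proj('scene',X)[0]-a,1).tolist(),np.round(proj('top',X)[0]-b,1).tolist()]
def ctr(o,s,p): return [o[0]+(p[0]+.5)/s-.5,o[1]+(p[1]+.5)/s-.5]
def head(x,y,yaw,lever=0,z=0):
    t=np.linspace(0,2*np.pi,40);a=np.radians(30)-lever
    lt=np.array([8+53*np.cos(a),62+53*np.sin(a)])
    parts=[np.c_[42*np.cos(t),42*np.sin(t),0*t],
     np.array([[-33,-8,104],[-3,-8,104],[-3,8,104],[-33,8,104],[-33,-8,104]]),
     np.array([[-33,-8,56],[-3,-8,56],[-3,8,56],[-33,8,56],[-33,-8,56]]),
     np.array([[8,-11,62],[lt[0],-11,lt[1]],[lt[0],11,lt[1]],[8,11,62]])]
    R=np.array([[np.cos(yaw),-np.sin(yaw),0],[np.sin(yaw),np.cos(yaw),0],[0,0,1]])
    return [(p/1000.)@R.T+[x,y,z] for p in parts]
def stand(x,y):
    t=np.linspace(0,2*np.pi,40)
    return [np.c_[.052*np.cos(t)+x,.052*np.sin(t)+y,0*t+h] for h in(0,.014)]+[np.c_[.02*np.cos(t)+x,.02*np.sin(t)+y,0*t+.043]]
def draw(c,img,parts,o,w,s,fn,col=(0,255,0)):
    p=cv2.resize(img[o[1]:o[1]+w,o[0]:o[0]+w],(w*s,w*s),interpolation=cv2.INTER_CUBIC)
    for q in parts:
        u=(proj(c,q)-np.array(o)+.5)*s-.5
        cv2.polylines(p,[np.round(u*16).astype(int)],False,col,1,cv2.LINE_AA,4)
    if fn: cv2.imwrite(fn,p)
    return p
E
python3 - <<'E'
from h import *
S=lambda p:ctr((280,185),8,p);T=lambda p:ctr((295,180),8,p)
print('tongue',*tri(S((189,96)),T((358,315))))
print('lever tip',*tri(S((460,112)),T((155,92))))
print('hinge',*tri(S((298,205)),T((272,258))))
ball=tri(ctr((227,255),5.714,(194,128)),ctr((384,177),5.714,(227,183)));print('ball',*ball)
def foot(c,o):
    img=cv2.imread(f'pics/{c}0.png')
    hsv=cv2.cvtColor(img,cv2.COLOR_BGR2HSV);m=(hsv[...,1]<85).astype(np.uint8)
    n,l,st,ce=cv2.connectedComponentsWithStats(m);i=l[o[1],o[0]];print(c,st[i],ce[i])
foot('scene',(262,300));foot('top',(410,215))
# fit head
obs=[('scene',1,0,None)]
E
```

```text
tongue [ 0.51654209 -0.0314507   0.10867066] [[-0.5, 0.1], [-0.4, -0.4]]
lever tip [0.56764077 0.01330668 0.09869507] [[-0.3, 0.1], [-0.3, -0.3]]
hinge [ 0.53612064 -0.01408236  0.06746006] [[-0.8, 0.1], [-0.7, -0.8]]
ball [ 0.54727405 -0.19697819  0.04831322] [[-0.5, 0.0], [-0.3, -0.3]]
scene [ 235  267   54   47 1977] [262.03085483 289.95397066]
top [ 393  187   51   51 2030] [418.24975369 211.88423645]
```

Run:
```python
from h import *
a=cv2.imread("pics/scene0.png");b=cv2.imread("pics/top0.png")
h=head(.530,-.0196,np.radians(41.2));s=stand(.547,-.197)
cv2.imwrite('pics/o1.png',np.hstack([draw('scene',a,h,(275,185),80,5,None),draw('top',b,h,(290,175),80,5,None)]))
cv2.imwrite('pics/o2.png',np.hstack([draw('scene',a,s,(222,250),80,5,None),draw('top',b,s,(379,172),80,5,None)]))
```

```text
(no output)
```

View pics/o1.png

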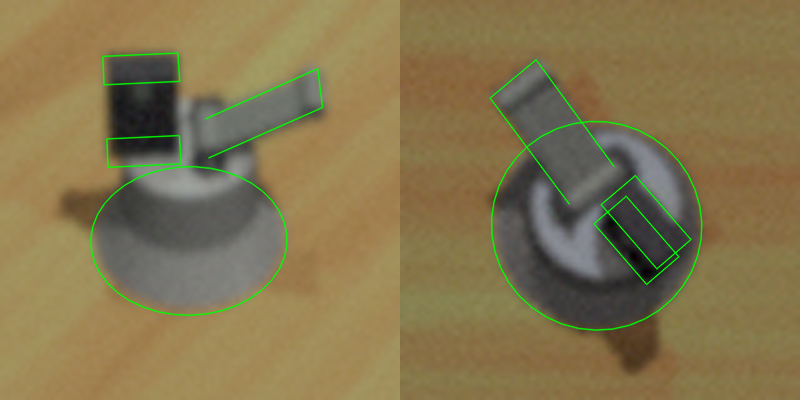

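View pics/o2.png

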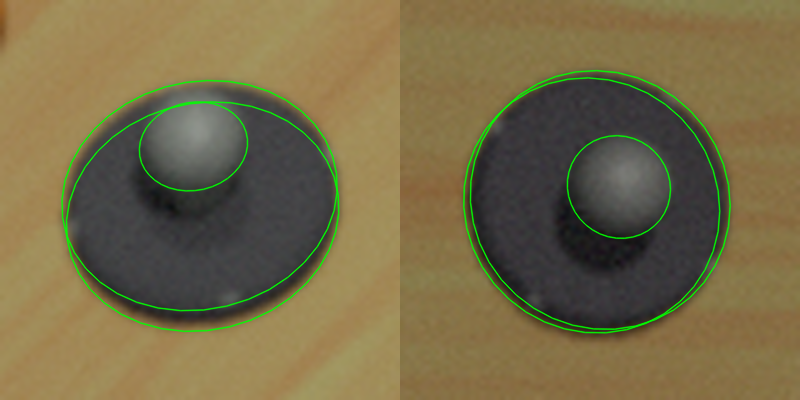

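```bash
cat > st.py <<'E'
from bench import env
import numpy as np
from scipy.spatial.transform import Rotation as R
s=env.sense();r=R.from_rotvec(s['tcp_rot']).as_matrix()
print(round(float(s['time_s']),2),'p',np.round(s['ee_pos'],4),'xaz',round(float(np.degrees(np.arctan2(r[1,0],r[0,0]))),2),'z',np.round(r[:,2],3),'F',np.round(s['wrist_force'],1),'g',round(float(s['grip_width'])*1000,1),'q',np.round(s['joint_pos'],2))
E
python3 st.py
python3 - <<'E'
from h import *
# refine head via silhouettes: rim bounding extents in top/scene
for c,o in(('scene',(313,240)),('top',(318,233))):
    img=cv2.imread(f'pics/{c}0.png');hsv=cv2.cvtColor(img,cv2.COLOR_BGR2HSV);m=(hsv[...,1]<85).astype(np.uint8)
    n,l,st,ce=cv2.connectedComponentsWithStats(m);print(c,st[l[o[1],o[0]]])
    h=proj(c,head(.530,-.0196,np.radians(41.2))[0]);print(h.min(0),h.max(0))
    f=np.vstack([proj(c,q) for q in stand(.547,-.197)[:2]]);print('foot',f.min(0),f.max(0))
    hull=cv2.convexHull(f.astype(np.float32));M=cv2.moments(hull);print('foot ctr',M['m10']/M['m00'],M['m01']/M['m00'])
E
```

```text
0.1 p [ 0.2133 -0.6925  0.2305] xaz -72.88 z [ 0.956  0.294 -0.   ] F [ 0.9 -0.7 -0.1] g 85.4 q [ 1.2   0.6  -0.    1.6   0.    0.94 -0.08]
scene [ 294  196   46   51 1538]
[292.68463832 217.8494102 ] [331.86053935 247.55176016]
foot [233.89919538 265.59936939] [289.24395871 315.76021742]
foot ctr 261.6988999344484 290.63834925803707
top [ 309  187   41   54 1473]
[307.82632983 198.80206988] [349.85933549 240.52623659]
foot [391.2632188  185.62029962] [444.54200157 238.05263335]
foot ctr 417.88833052987223 211.92663975717178
```

```bash
python3 -m inch '[{"tx":0.1,"ty":0.2,"az":0.01},{"tx":0.2,"ty":0.4,"az":0.03},{"tx":0.3,"ty":0.6,"az":0.045},{"tx":0.4,"ty":0.75,"az":0.067},{"tx":0.5,"ty":0.9,"az":0.067},{"tx":0.58,"ty":1.0,"az":0.067},{"tx":0.58,"ty":1.0,"az":0.067}]'; python3 st.py
```

```text
0.1 p [ 0.2133 -0.6925  0.2305] xaz -72.88 z [ 0.956  0.294 -0.   ] F [ 0.9 -0.7 -0.1] g 85.4 q [ 1.2   0.6  -0.    1.6   0.    0.94 -0.08]invalid input
```

```bash
python3 -m inch '[{"fingers":85,"tx":0.1,"ty":0.2,"tz":0,"ax":0,"ay":0,"az":0.01},{"fingers":85,"tx":0.2,"ty":0.4,"tz":0,"ax":0,"ay":0,"az":0.03},{"fingers":85,"tx":0.3,"ty":0.6,"tz":0,"ax":0,"ay":0,"az":0.045},{"fingers":85,"tx":0.4,"ty":0.75,"tz":0,"ax":0,"ay":0,"az":0.067},{"fingers":85,"tx":0.5,"ty":0.9,"tz":0,"ax":0,"ay":0,"az":0.067},{"fingers":85,"tx":0.58,"ty":1.0,"tz":0,"ax":0,"ay":0,"az":0.067},{"fingers":85,"tx":0.58,"ty":1.0,"tz":0,"ax":0,"ay":0,"az":0.067}]'; python3 st.py
```

```text
time_s: 0.8
ee_pos: [0.3624, -0.4373, 0.2306]
tcp_rot: [-1.465, 0.659, -0.657]
wrist_force: [0.0, -0.2, -0.6]
grip_width: 0.0847
0.8 p [ 0.3624 -0.4373  0.2306] xaz -48.29 z [0.747 0.665 0.003] F [ 0.  -0.2 -0.6] g 84.7 q [ 0.89  0.42 -0.15  1.96  0.08  0.78 -0.15]
```

```bash
python3 -m inch '[{"fingers":85,"tx":0.08,"ty":0.18,"tz":0,"ax":0,"ay":0,"az":0},{"fingers":85,"tx":0.15,"ty":0.36,"tz":0,"ax":0,"ay":0,"az":0},{"fingers":85,"tx":0.23,"ty":0.54,"tz":0,"ax":0,"ay":0,"az":0},{"fingers":85,"tx":0.3,"ty":0.72,"tz":0,"ax":0,"ay":0,"az":0},{"fingers":85,"tx":0.38,"ty":0.9,"tz":0,"ax":0,"ay":0,"az":0},{"fingers":85,"tx":0.42,"ty":1.0,"tz":0,"ax":0,"ay":0,"az":0},{"fingers":85,"tx":0.42,"ty":1.0,"tz":0,"ax":0,"ay":0,"az":0}]'; python3 st.py
```

```text
time_s: 1.5
ee_pos: [0.469, -0.1836, 0.2306]
tcp_rot: [-1.466, 0.654, -0.653]
wrist_force: [-0.9, 0.2, 0.6]
grip_width: 0.0853
1.5 p [ 0.469  -0.1836  0.2306] xaz -47.94 z [0.742 0.67  0.004] F [-0.9  0.2  0.6] g 85.3 q [ 0.42  0.34 -0.2   2.09  0.09  0.72 -0.68]
```

```bash
python3 -m inch '[{"fingers":85,"tx":0.06,"ty":0.18,"tz":0,"ax":0,"ay":0,"az":-0.002},{"fingers":85,"tx":0.12,"ty":0.36,"tz":0,"ax":0,"ay":0,"az":-0.002},{"fingers":85,"tx":0.17,"ty":0.52,"tz":0,"ax":0,"ay":0,"az":-0.002},{"fingers":85,"tx":0.19,"ty":0.608,"tz":0,"ax":0,"ay":0,"az":-0.002},{"fingers":85,"tx":0.19,"ty":0.608,"tz":0,"ax":0,"ay":0,"az":-0.002},{"fingers":85,"tx":0.19,"ty":0.608,"tz":-0.15,"ax":0,"ay":0,"az":-0.002},{"fingers":85,"tx":0.19,"ty":0.608,"tz":-0.32,"ax":0,"ay":0,"az":-0.002},{"fingers":85,"tx":0.19,"ty":0.608,"tz":-0.32,"ax":0,"ay":0,"az":-0.002}]'; python3 st.py;  python3 - <<'E'
from h import *
from bench import env
a=env.camera('scene')['img'][:,:,::-1].copy();b=env.camera('top')['img'][:,:,::-1].copy()
cv2.imwrite('pics/g1.png',np.hstack([cv2.resize(a[130:260,250:380],(400,400),interpolation=cv2.INTER_CUBIC),cv2.resize(b[150:280,260:390],(400,400),interpolation=cv2.INTER_CUBIC)]))
E
```

```text
time_s: 2.3
ee_pos: [0.5135, -0.0337, 0.1467]
tcp_rot: [-1.466, 0.671, -0.658]
wrist_force: [0.3, -0.1, 0.2]
grip_width: 0.0849
2.3 p [ 0.5135 -0.0337  0.1467] xaz -48.76 z [ 0.752  0.659 -0.003] F [ 0.3 -0.1  0.2] g 84.9 q [ 0.09  0.48 -0.19  2.14  0.16  0.54 -1.07]
```

View pics/g1.png

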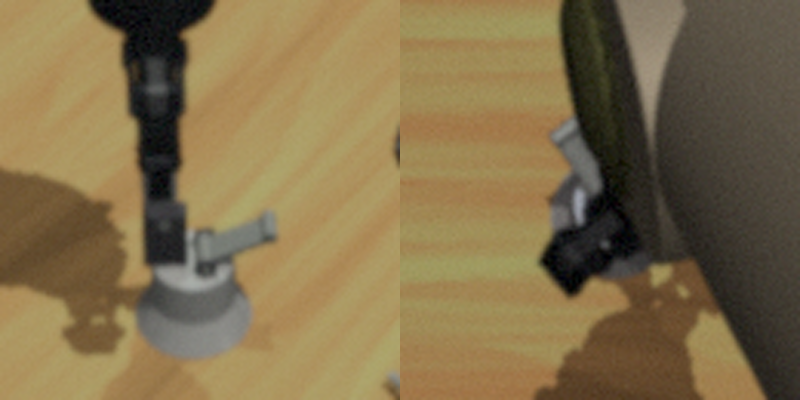

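```bash
python3 -m inch '[{"fingers":85,"tx":0.012,"ty":0.009,"tz":0,"ax":0,"ay":0,"az":0},{"fingers":85,"tx":0.012,"ty":0.009,"tz":-0.1,"ax":0,"ay":0,"az":0},{"fingers":85,"tx":0.012,"ty":0.009,"tz":-0.2,"ax":0,"ay":0,"az":0},{"fingers":85,"tx":0.012,"ty":0.009,"tz":-0.3,"ax":0,"ay":0,"az":0},{"fingers":85,"tx":0.012,"ty":0.009,"tz":-0.3,"ax":0,"ay":0,"az":0},{"fingers":85,"tx":0.012,"ty":0.009,"tz":-0.3,"ax":0,"ay":0,"az":0}]'; python3 st.py;  python3 - <<'E'
from h import *
from bench import env
a=env.camera('scene')['img'][:,:,::-1].copy();b=env.camera('top')['img'][:,:,::-1].copy()
cv2.imwrite('pics/g2.png',np.hstack([cv2.resize(a[160:260,265:365],(400,400),interpolation=cv2.INTER_CUBIC),cv2.resize(b[165:265,275:375],(400,400),interpolation=cv2.INTER_CUBIC)]))
E
```

```text
time_s: 3.0
ee_pos: [0.5199, -0.031, 0.077]
tcp_rot: [-1.463, 0.666, -0.663]
wrist_force: [-0.5, 0.1, 0.3]
grip_width: 0.0851
3.0 p [ 0.5199 -0.031   0.077 ] xaz -48.77 z [0.752 0.659 0.003] F [-0.5  0.1  0.3] g 85.1 q [ 0.05  0.6  -0.14  2.18  0.21  0.37 -1.11]
```

View pics/g2.png

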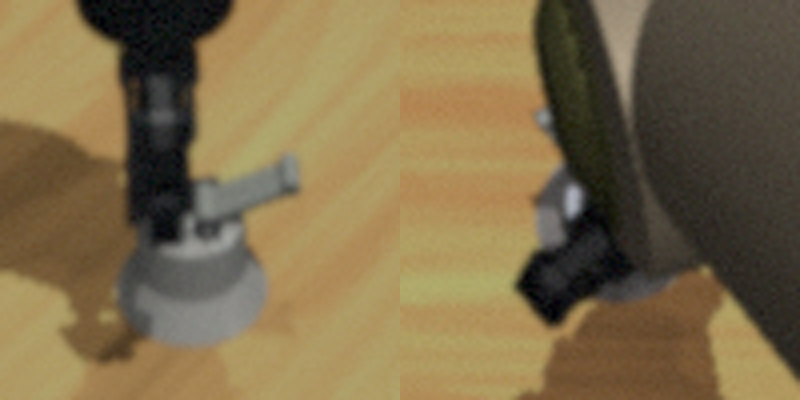

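The fingers straddle the tongue, clear of the lever. I'll close them here.

```bash
python3 -m inch '[{"fingers":40,"tx":-0.005,"ty":0,"tz":-0.015,"ax":0,"ay":0,"az":0},{"fingers":10,"tx":-0.005,"ty":0,"tz":-0.015,"ax":0,"ay":0,"az":0},{"fingers":5,"tx":-0.005,"ty":0,"tz":-0.015,"ax":0,"ay":0,"az":0},{"fingers":5,"tx":-0.005,"ty":0,"tz":-0.015,"ax":0,"ay":0,"az":0},{"fingers":5,"tx":-0.005,"ty":0,"tz":-0.015,"ax":0,"ay":0,"az":0},{"fingers":5,"tx":-0.005,"ty":0,"tz":-0.015,"ax":0,"ay":0,"az":0},{"fingers":5,"tx":-0.005,"ty":0,"tz":-0.015,"ax":0,"ay":0,"az":0},{"fingers":5,"tx":-0.005,"ty":0,"tz":-0.015,"ax":0,"ay":0,"az":0}]' 90; python3 st.py
```

```text
time_s: 3.9
ee_pos: [0.5185, -0.0309, 0.0737]
tcp_rot: [-1.463, 0.665, -0.664]
wrist_force: [-2.9, 0.6, 6.2]
grip_width: 0.0148
3.9 p [ 0.5185 -0.0309  0.0737] xaz -48.77 z [0.752 0.659 0.003] F [-2.9  0.6  6.2] g 14.8 q [ 0.05  0.6  -0.14  2.19  0.21  0.36 -1.11]
```

```bash
python3 -m inch '[{"fingers":5,"tx":0,"ty":0,"tz":0.03,"ax":0,"ay":0,"az":0},{"fingers":5,"tx":0,"ty":0,"tz":0.1,"ax":0,"ay":0,"az":0},{"fingers":5,"tx":0,"ty":0,"tz":0.2,"ax":0,"ay":0,"az":0},{"fingers":5,"tx":0,"ty":0,"tz":0.3,"ax":0,"ay":0,"az":0},{"fingers":5,"tx":0,"ty":0,"tz":0.4,"ax":0,"ay":0,"az":0},{"fingers":5,"tx":0,"ty":0,"tz":0.4,"ax":0,"ay":0,"az":0},{"fingers":5,"tx":0,"ty":0,"tz":0.4,"ax":0,"ay":0,"az":0}]' ; python3 st.py;  python3 - <<'E'
from h import *
from bench import env
a=env.camera('scene')['img'][:,:,::-1].copy();b=env.camera('top')['img'][:,:,::-1].copy()
cv2.imwrite('pics/g3.png',np.hstack([cv2.resize(a[130:330,220:420],(400,400),interpolation=cv2.INTER_CUBIC),cv2.resize(b[140:270,260:390],(400,400),interpolation=cv2.INTER_CUBIC)]))
E
```

```text
time_s: 4.6
ee_pos: [0.5185, -0.0311, 0.1736]
tcp_rot: [-1.462, 0.665, -0.665]
wrist_force: [-1.1, 0.7, -5.2]
grip_width: 0.0144
4.6 p [ 0.5185 -0.0311  0.1736] xaz -48.79 z [0.752 0.659 0.004] F [-1.1  0.7 -5.2] g 14.4 q [ 0.1   0.44 -0.21  2.12  0.15  0.6  -1.06]
```

View pics/g3.png

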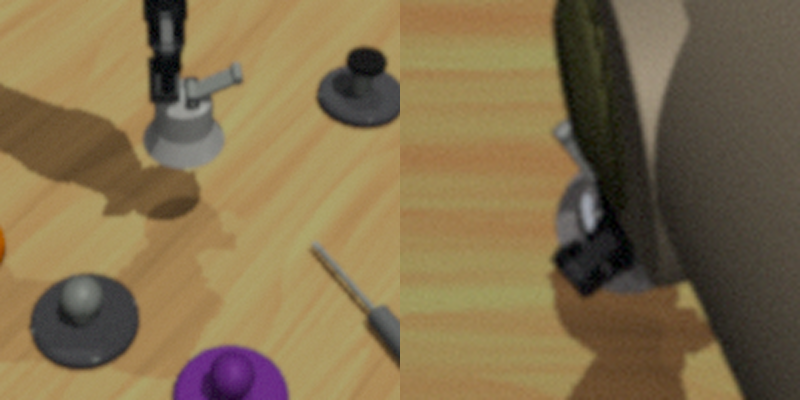

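```bash
python3 -m inch '[{"fingers":5,"tx":0.005,"ty":-0.05,"tz":0,"ax":0,"ay":0,"az":0},{"fingers":5,"tx":0.015,"ty":-0.18,"tz":0,"ax":0,"ay":0,"az":0},{"fingers":5,"tx":0.03,"ty":-0.33,"tz":0,"ax":0,"ay":0,"az":0},{"fingers":5,"tx":0.045,"ty":-0.48,"tz":0,"ax":0,"ay":0,"az":0},{"fingers":5,"tx":0.055,"ty":-0.61,"tz":0,"ax":0,"ay":0,"az":0},{"fingers":5,"tx":0.066,"ty":-0.69,"tz":0,"ax":0,"ay":0,"az":0},{"fingers":5,"tx":0.066,"ty":-0.707,"tz":0,"ax":0,"ay":0,"az":0},{"fingers":5,"tx":0.066,"ty":-0.707,"tz":0,"ax":0,"ay":0,"az":0}]' ; python3 st.py;  python3 - <<'E'
from h import *
from bench import env
a=env.camera('scene')['img'][:,:,::-1].copy();b=env.camera('top')['img'][:,:,::-1].copy()
cv2.imwrite('pics/s4.png',a);cv2.imwrite('pics/t4.png',b)
s=env.sense();p=s['ee_pos'];h=head(p[0]+.0121,p[1]+.0106,np.radians(41.2),0,p[2]-.0737)
st=stand(.547,-.197)
cv2.imwrite('pics/g4.png',np.hstack([draw('scene',a,h+st,(212,190),133,3,None),draw('top',b,h+st,(359,145),133,3,None)]))
E
```

```text
time_s: 5.5
ee_pos: [0.5334, -0.2089, 0.1714]
tcp_rot: [-1.463, 0.67, -0.663]
wrist_force: [0.3, 0.2, -4.8]
grip_width: 0.0146
5.5 p [ 0.5334 -0.2089  0.1714] xaz -48.89 z [0.753 0.658 0.001] F [ 0.3  0.2 -4.8] g 14.6 q [ 0.42  0.5  -0.21  2.    0.16  0.66 -0.74]
```

View pics/g4.png

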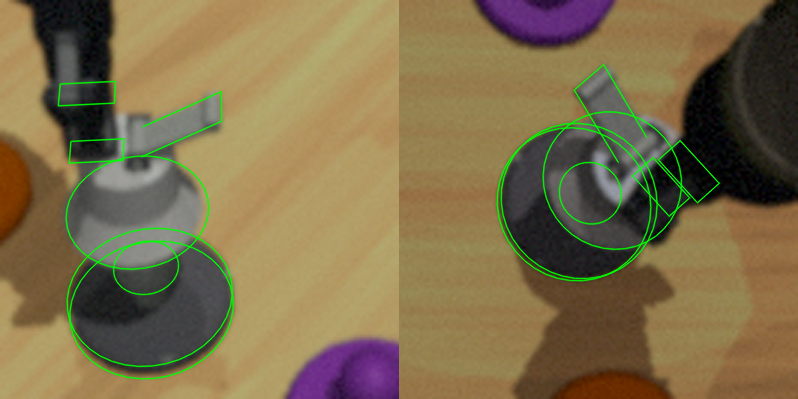

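```bash
python3 -m inch '[{"fingers":5,"tx":0.006,"ty":0.005,"tz":-0.03,"ax":0,"ay":0,"az":0},{"fingers":5,"tx":0.006,"ty":0.005,"tz":-0.08,"ax":0,"ay":0,"az":0},{"fingers":5,"tx":0.006,"ty":0.005,"tz":-0.12,"ax":0,"ay":0,"az":0},{"fingers":5,"tx":0.006,"ty":0.005,"tz":-0.14,"ax":0,"ay":0,"az":0},{"fingers":5,"tx":0.006,"ty":0.005,"tz":-0.14,"ax":0,"ay":0,"az":0},{"fingers":5,"tx":0.006,"ty":0.005,"tz":-0.14,"ax":0,"ay":0,"az":0}]' ; python3 st.py;  python3 - <<'E'
from h import *
from bench import env
a=env.camera('scene')['img'][:,:,::-1].copy();b=env.camera('top')['img'][:,:,::-1].copy()
s=env.sense();p=s['ee_pos'];h=head(p[0]+.0121,p[1]+.0106,np.radians(41.2),0,p[2]-.0737)
st=stand(.547,-.197)
cv2.imwrite('pics/g5.png',np.hstack([draw('scene',a,h+st,(222,220),100,4,None),draw('top',b,h+st,(369,155),100,4,None)]))
E
```

```text
time_s: 6.2
ee_pos: [0.5354, -0.2056, 0.1367]
tcp_rot: [-1.464, 0.667, -0.66]
wrist_force: [-0.7, -0.7, -4.7]
grip_width: 0.0147
6.2 p [ 0.5354 -0.2056  0.1367] xaz -48.71 z [0.751 0.66  0.001] F [-0.7 -0.7 -4.7] g 14.7 q [ 0.4   0.55 -0.19  2.02  0.18  0.59 -0.76]
```

View pics/g5.png

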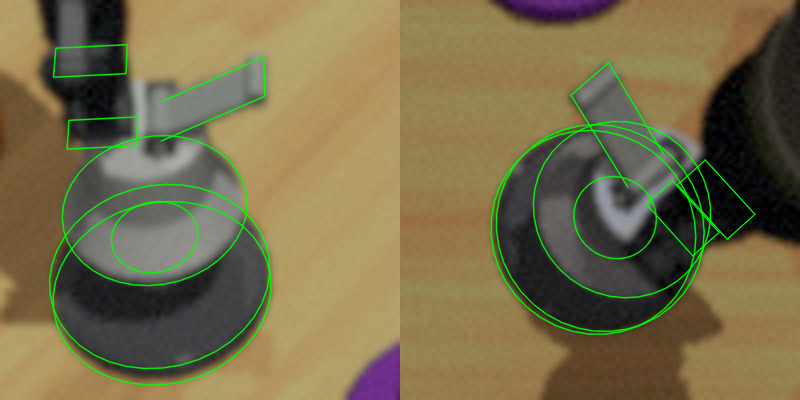

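```bash
python3 -m inch '[{"fingers":5,"tx":-0.002,"ty":-0.008,"tz":-0.01,"ax":0,"ay":0,"az":0},{"fingers":5,"tx":-0.002,"ty":-0.008,"tz":-0.05,"ax":0,"ay":0,"az":0},{"fingers":5,"tx":-0.002,"ty":-0.008,"tz":-0.09,"ax":0,"ay":0,"az":0},{"fingers":5,"tx":-0.002,"ty":-0.008,"tz":-0.12,"ax":0,"ay":0,"az":0},{"fingers":5,"tx":-0.002,"ty":-0.008,"tz":-0.14,"ax":0,"ay":0,"az":0},{"fingers":5,"tx":-0.002,"ty":-0.008,"tz":-0.14,"ax":0,"ay":0,"az":0}]' ; python3 st.py
```

```text
time_s: 6.9
ee_pos: [0.5346, -0.2075, 0.1011]
tcp_rot: [-1.464, 0.668, -0.66]
wrist_force: [-0.8, 0.2, -4.5]
grip_width: 0.0144
6.9 p [ 0.5346 -0.2075  0.1011] xaz -48.71 z [0.751 0.66  0.001] F [-0.8  0.2 -4.5] g 14.4 q [ 0.39  0.6  -0.18  2.05  0.2   0.51 -0.77]
```

```bash
python3 -m inch '[{"fingers":5,"tx":0,"ty":0,"tz":-0.01,"ax":0,"ay":0,"az":0},{"fingers":5,"tx":0,"ty":0,"tz":-0.02,"ax":0,"ay":0,"az":0},{"fingers":5,"tx":0,"ty":0,"tz":-0.03,"ax":0,"ay":0,"az":0},{"fingers":5,"tx":0,"ty":0,"tz":-0.04,"ax":0,"ay":0,"az":0},{"fingers":5,"tx":0,"ty":0,"tz":-0.045,"ax":0,"ay":0,"az":0},{"fingers":5,"tx":0,"ty":0,"tz":-0.045,"ax":0,"ay":0,"az":0}]' ; python3 st.py
```

```text
time_s: 7.5
ee_pos: [0.5346, -0.2074, 0.0897]
tcp_rot: [-1.464, 0.668, -0.659]
wrist_force: [-0.6, 0.0, -4.3]
grip_width: 0.0148
7.5 p [ 0.5346 -0.2074  0.0897] xaz -48.71 z [0.751 0.66  0.001] F [-0.6  0.  -4.3] g 14.8 q [ 0.39  0.62 -0.17  2.05  0.2   0.49 -0.78]
```

```bash
python3 -m inch '[{"fingers":5,"tx":0,"ty":0,"tz":-0.004,"ax":0,"ay":0,"az":0},{"fingers":5,"tx":0,"ty":0,"tz":-0.008,"ax":0,"ay":0,"az":0},{"fingers":5,"tx":0,"ty":0,"tz":-0.01,"ax":0,"ay":0,"az":0},{"fingers":5,"tx":0,"ty":0,"tz":-0.01,"ax":0,"ay":0,"az":0}]' ; python3 st.py
```

```text
time_s: 7.9
ee_pos: [0.5344, -0.2076, 0.088]
tcp_rot: [-1.464, 0.668, -0.66]
wrist_force: [-2.4, 0.8, 5.7]
grip_width: 0.0149
7.9 p [ 0.5344 -0.2076  0.088 ] xaz -48.72 z [0.751 0.66  0.001] F [-2.4  0.8  5.7] g 14.9 q [ 0.39  0.62 -0.17  2.05  0.2   0.48 -0.78]
```

Contact arrives at the expected height (rim about 14 mm, +10 N). Release.

```bash
python3 -m inch '[{"fingers":5,"tx":0,"ty":0,"tz":0,"ax":0,"ay":0,"az":0},{"fingers":5,"tx":0,"ty":0,"tz":0,"ax":0,"ay":0,"az":0},{"fingers":50,"tx":0,"ty":0,"tz":0,"ax":0,"ay":0,"az":0},{"fingers":50,"tx":0,"ty":0,"tz":0,"ax":0,"ay":0,"az":0},{"fingers":50,"tx":0,"ty":0,"tz":0,"ax":0,"ay":0,"az":0},{"fingers":50,"tx":0,"ty":0,"tz":0,"ax":0,"ay":0,"az":0},{"fingers":50,"tx":0,"ty":0,"tz":0.1,"ax":0,"ay":0,"az":0}]' ; python3 -m inch '[{"fingers":50,"tx":0,"ty":0,"tz":0.2,"ax":0,"ay":0,"az":0},{"fingers":50,"tx":0,"ty":0,"tz":0.35,"ax":0,"ay":0,"az":0},{"fingers":50,"tx":0,"ty":0,"tz":0.35,"ax":0,"ay":0,"az":0},{"fingers":50,"tx":0,"ty":0,"tz":0.35,"ax":0,"ay":0,"az":0}]'; python3 st.py;  python3 - <<'E'
from h import *
from bench import env
a=env.camera('scene')['img'][:,:,::-1].copy();b=env.camera('top')['img'][:,:,::-1].copy()
h=head(.5466,-.197,np.radians(41.2),0,.014)
st=stand(.547,-.197)
cv2.imwrite('pics/g6.png',np.hstack([draw('scene',a,h+st,(222,220),100,4,None),draw('top',b,h+st,(369,155),100,4,None)]))
E
```

```text
time_s: 8.6
ee_pos: [0.533, -0.207, 0.111]
tcp_rot: [-1.464, 0.671, -0.656]
wrist_force: [-0.8, -0.0, 0.4]
grip_width: 0.0498
time_s: 9.0
ee_pos: [0.5334, -0.2072, 0.1994]
tcp_rot: [-1.464, 0.67, -0.658]
wrist_force: [0.4, -0.6, -0.6]
grip_width: 0.0499
9.0 p [ 0.5334 -0.2072  0.1994] xaz -48.71 z [ 0.751  0.66  -0.001] F [ 0.4 -0.6 -0.6] g 49.9 q [ 0.43  0.47 -0.22  1.97  0.14  0.73 -0.73]
```

View pics/g6.png

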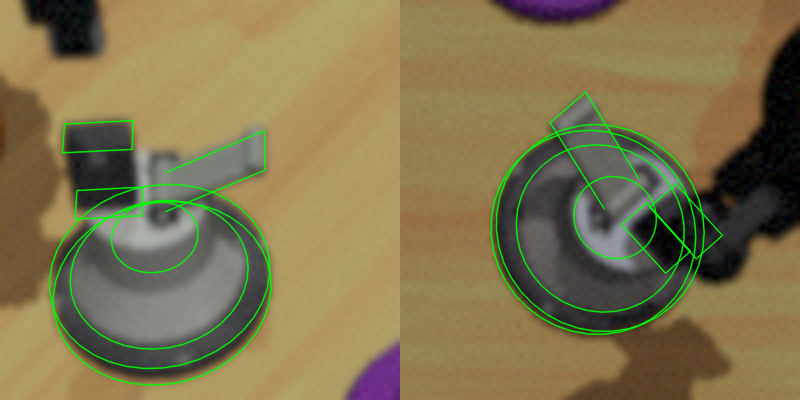

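```bash
python3 -m inch '[{"fingers":0,"tx":0.07,"ty":0.06,"tz":0,"ax":0,"ay":0,"az":0},{"fingers":0,"tx":0.146,"ty":0.122,"tz":0,"ax":0,"ay":0,"az":0},{"fingers":0,"tx":0.146,"ty":0.122,"tz":0,"ax":0,"ay":0,"az":0},{"fingers":0,"tx":0.146,"ty":0.122,"tz":-0.1,"ax":0,"ay":0,"az":0},{"fingers":0,"tx":0.146,"ty":0.122,"tz":-0.25,"ax":0,"ay":0,"az":0},{"fingers":0,"tx":0.146,"ty":0.122,"tz":-0.32,"ax":0,"ay":0,"az":0},{"fingers":0,"tx":0.146,"ty":0.122,"tz":-0.32,"ax":0,"ay":0,"az":0},{"fingers":0,"tx":0.146,"ty":0.122,"tz":-0.32,"ax":0,"ay":0,"az":0}]' ; python3 st.py;  python3 - <<'E'
from h import *
from bench import env
a=env.camera('scene')['img'][:,:,::-1].copy();b=env.camera('top')['img'][:,:,::-1].copy()
cv2.imwrite('pics/g7.png',np.hstack([draw('scene',a,[],(222,220),100,4,None),draw('top',b,[],(369,155),100,4,None)]))
E
```

```text
time_s: 9.9
ee_pos: [0.5684, -0.1765, 0.117]
tcp_rot: [-1.465, 0.674, -0.654]
wrist_force: [0.8, 0.0, 0.7]
grip_width: -0.0001
9.9 p [ 0.5684 -0.1765  0.117 ] xaz -48.71 z [ 0.751  0.66  -0.004] F [0.8 0.  0.7] g -0.1 q [ 0.34  0.6  -0.19  1.98  0.19  0.59 -0.83]
```

View pics/g7.png

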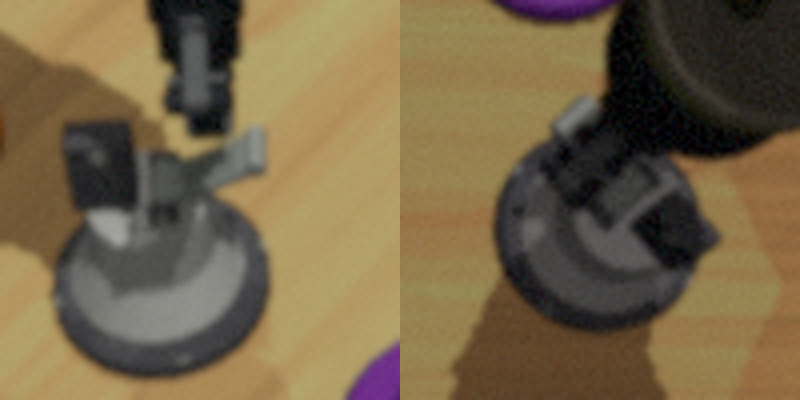

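```bash
python3 -m inch '[{"fingers":0,"tx":0.008,"ty":0.004,"tz":-0.03,"ax":0,"ay":0,"az":0},{"fingers":0,"tx":0.008,"ty":0.004,"tz":-0.06,"ax":0,"ay":0,"az":0},{"fingers":0,"tx":0.008,"ty":0.004,"tz":-0.08,"ax":0,"ay":0,"az":0},{"fingers":0,"tx":0.008,"ty":0.004,"tz":-0.1,"ax":0,"ay":0,"az":0},{"fingers":0,"tx":0.008,"ty":0.004,"tz":-0.12,"ax":0,"ay":0,"az":0},{"fingers":0,"tx":0.008,"ty":0.004,"tz":-0.13,"ax":0,"ay":0,"az":0},{"fingers":0,"tx":0.008,"ty":0.004,"tz":-0.13,"ax":0,"ay":0,"az":0}]' ; python3 -m inch '[{"fingers":0,"tx":0,"ty":0,"tz":-0.008,"ax":0,"ay":0,"az":0},{"fingers":0,"tx":0,"ty":0,"tz":-0.012,"ax":0,"ay":0,"az":0},{"fingers":0,"tx":0,"ty":0,"tz":-0.012,"ax":0,"ay":0,"az":0}]'; python3 st.py
```

```text
time_s: 10.7
ee_pos: [0.571, -0.1756, 0.0854]
tcp_rot: [-1.465, 0.672, -0.655]
wrist_force: [-0.7, 0.2, -0.1]
grip_width: 0.0001
time_s: 11.0
ee_pos: [0.5711, -0.1756, 0.0824]
tcp_rot: [-1.465, 0.672, -0.655]
wrist_force: [0.2, -0.2, 0.4]
grip_width: 0.0
11.0 p [ 0.5711 -0.1756  0.0824] xaz -48.7 z [ 0.751  0.66  -0.002] F [ 0.2 -0.2  0.4] g 0.0 q [ 0.32  0.65 -0.17  2.    0.2   0.52 -0.84]
```

Run:
```python
from h import *
from bench import env
a=env.camera('scene')['img'][:,:,::-1].copy();b=env.camera('top')['img'][:,:,::-1].copy()
cv2.imwrite('pics/g8.png',np.hstack([draw('scene',a,[],(222,220),100,4,None),draw('top',b,[],(369,155),100,4,None)]))
```

```text
(no output)
```

View pics/g8.png

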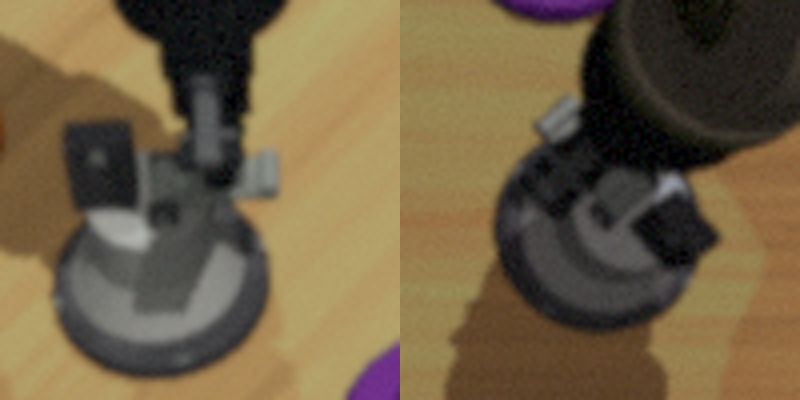

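The lever is moving down and the head stays seated. I'll keep going to the stop.

```bash
python3 -m inch '[{"fingers":0,"tx":0,"ty":0,"tz":-0.006,"ax":0,"ay":0,"az":0},{"fingers":0,"tx":0,"ty":0,"tz":-0.012,"ax":0,"ay":0,"az":0},{"fingers":0,"tx":0,"ty":0,"tz":-0.012,"ax":0,"ay":0,"az":0}]'; python3 -m inch '[{"fingers":0,"tx":0,"ty":0,"tz":-0.005,"ax":0,"ay":0,"az":0},{"fingers":0,"tx":0,"ty":0,"tz":-0.005,"ax":0,"ay":0,"az":0}]'
```

```text
time_s: 11.4
ee_pos: [0.5709, -0.1756, 0.0792]
tcp_rot: [-1.465, 0.672, -0.655]
wrist_force: [1.3, 1.3, 0.6]
grip_width: 0.0002
time_s: 11.6
ee_pos: [0.571, -0.1756, 0.0789]
tcp_rot: [-1.465, 0.672, -0.655]
wrist_force: [-2.4, 0.7, 11.3]
grip_width: -0.0001
```

```bash
python3 -m inch '[{"fingers":0,"tx":0,"ty":0,"tz":-0.002,"ax":0,"ay":0,"az":0},{"fingers":0,"tx":0,"ty":0,"tz":-0.002,"ax":0,"ay":0,"az":0},{"fingers":0,"tx":0,"ty":0,"tz":0.1,"ax":0,"ay":0,"az":0},{"fingers":0,"tx":0,"ty":0,"tz":0.25,"ax":0,"ay":0,"az":0},{"fingers":0,"tx":0,"ty":0,"tz":0.4,"ax":0,"ay":0,"az":0},{"fingers":0,"tx":0,"ty":0,"tz":0.55,"ax":0,"ay":0,"az":0},{"fingers":0,"tx":-0.1,"ty":0.1,"tz":0.6,"ax":0,"ay":0,"az":0}]';python3 -m inch '[{"fingers":0,"tx":-0.1,"ty":0.15,"tz":0,"ax":0,"ay":0,"az":0},{"fingers":0,"tx":-0.2,"ty":0.3,"tz":0,"ax":0,"ay":0,"az":0},{"fingers":0,"tx":-0.2,"ty":0.45,"tz":0,"ax":0,"ay":0,"az":0},{"fingers":0,"tx":-0.2,"ty":0.6,"tz":0,"ax":0,"ay":0,"az":0},{"fingers":0,"tx":-0.2,"ty":0.6,"tz":0,"ax":0,"ay":0,"az":0},{"fingers":0,"tx":-0.2,"ty":0.6,"tz":0,"ax":0,"ay":0,"az":0}]'; python3 st.py;  python3 - <<'E'
from h import *
from bench import env
a=env.camera('scene')['img'][:,:,::-1].copy();b=env.camera('top')['img'][:,:,::-1].copy()
h=head(.5466,-.197,np.radians(41.2),.524,.014)
st=stand(.547,-.197)
cv2.imwrite('pics/g9.png',np.hstack([draw('scene',a,h+st,(222,220),100,4,None),draw('top',b,h+st,(369,155),100,4,None)]))
E
```

```text
time_s: 12.3
ee_pos: [0.5492, -0.1536, 0.2323]
tcp_rot: [-1.463, 0.669, -0.664]
wrist_force: [0.4, 0.9, 0.1]
grip_width: 0.0001
time_s: 12.9
ee_pos: [0.499, -0.003, 0.2323]
tcp_rot: [-1.464, 0.668, -0.663]
wrist_force: [0.4, -0.5, -0.6]
grip_width: 0.0001
12.9 p [ 0.499  -0.003   0.2323] xaz -48.82 z [0.753 0.658 0.   ] F [ 0.4 -0.5 -0.6] g 0.1 q [ 0.1   0.34 -0.27  2.09  0.13  0.72 -1.1 ]
```

View pics/g9.png

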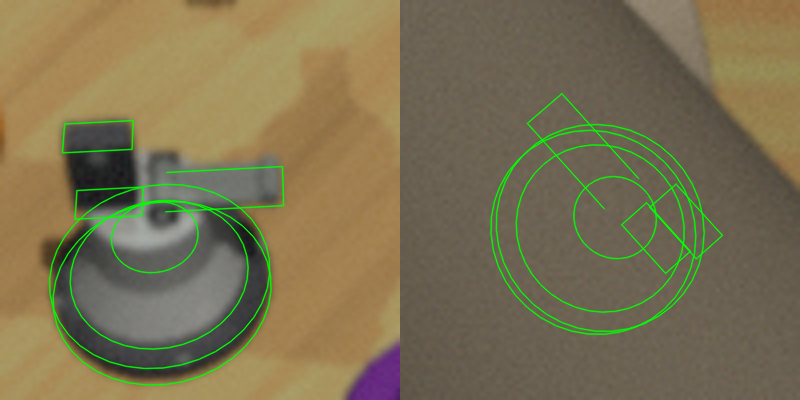

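The lever lies on the model of its fully-down position. The head is seated and level, and the robot is clear.

```bash
python3 -c "
from bench import env
print(env.job_done())"; python3 st.py
```

```text
the job is handed in; nothing more can be done
None
the job is handed in; nothing more can be done
```

I picked up the socket head by its tongue and lowered it onto the grey ball stand. I released it, pressed the lever to its stop with shut fingers, backed off and handed the job in at about 13 s of the 48 s allowed.

**Seating:** The wrist force changed by about 10 N when the rim was at a computed 14 mm, which is the foot's top face. After release, both camera views showed the head upright, on the stand's axis, with the lever still up.

**Lever:** The force rose to 11 N at a tool height of 79 mm, the height expected for the stop. The last scene picture shows the lever lying on its modelled fully-down position, the head unmoved and the robot clear of everything.

**Checks that were incomplete or off:**
- The arm hid the holder from the top camera in the final look, so that last check rests on the scene view alone.
- My two-view heights came out about 5 mm above the stated ones (10 mm at the lever tip, where I had marked the upturned lip). I used the stated heights for the descents, and the contacts agreed with them.

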